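# Trip test of the yellow power box

### The arm

A 6-joint arm with a two-finger parallel gripper is mounted at the origin on the work surface. World frame = base frame: x ahead of the robot, y to its left, z up, the work surface at z = 0. Lengths are in m, angles in rad, forces in N, time in s.
With the tool pointing down it reaches from about 0.3 to 0.775 m from the base axis. Payload 14.6 kg.
Tool frame: the origin (TCP) lies at the very end of the fingers, on their centre line; the grasp point (between the pads) lies 19 mm behind it; z points along the fingers, y is the line along which they close (so a half turn about z gives the same grasp; the last joint's range is limited). The gripper opens to 94 mm and grips with 3 to 60 N. Pads are 16 mm wide; open, the fingers measure 119 mm over their backs; the gripper's body (75 mm by 177 mm) begins 78 mm behind the grasp point.
Start: joints at [-1.174, 0.3, 1.521, -0, 1.321, -0.067], TCP at [0.246, -0.492, 0.205] pointing down, gripper open.
Joint ranges: [-3.03, 3.03], [-0.79, 2.21], [0.23, 2.52], [-1.04, 4.18], [0, 3.07], [-2.55, 2.55]. Speed limits (rad/s): [2.22, 2.22, 2.57, 3.14, 3.14, 3.14].

### API

Orientations are given as [roll, pitch, yaw] about the fixed x, y, z axes, in that order (R = Rz(yaw) Ry(pitch) Rx(roll)).
In Python, from station import ctrl gives the robot as it stands.
- The arm moves only by the shell command python3 -m pendant 'ROWS' [OPENING] [FORCE]. ROWS is JSON, a list of rows, each a list of 2 entries, a list of its own where there are three numbers: the shift along the world's x, y, z in cm, then the turn about the world's z in rad. A call has 1 to 20 rows; each row shifts and turns the commanded pose from where the row before left it; what a row does not reach is not made up. A row lasts 1/12 s, in which the tool goes at most 41.7 mm and 7.16 degrees, less where a joint would pass 70% of its speed; a pose out of reach is approached as far as the arm can. A call is refused whole if a number of a shift passes 4.17 or a number of a turn 0.125, either way. A call with a gripper value outside its range is refused whole. OPENING is the opening, from 0 (shut) to 1 (fully open), set as the call begins (- or left out, the last holds). The fingers move at their own pace and stop on an object; FORCE is the grip in N (left out, the last holds). Time passes only in rows, so rows that do not move let the fingers close. It gives the time, the measured TCP pose, the force, the opening and the grip force at its end, in the units of the state.
- ctrl.get_obs(): the state, without advancing time (a new reading comes with each control period).
- ctrl.camera(name): name is "scene" or "side" or "wrist"; returns a dict with "color" (420x560x3 uint8, red, green, blue), "intrinsics" (3x3 intrinsics, pixels), "camera_from_world" (4x4, takes a point from world to camera coordinates). Camera axes: x right, y down, z forward; pixel columns grow to the right and rows downward; lengths in m; the calibration is good to about 2 mm. A picture is of the moment at which its call begins. There is no depth.
- ctrl.hand_in(): hands the job in; it is judged then, once.
The state is a dict: "time_s": time; "qpos": joint angles; "joint_vel": joint speeds; "tau": joint torques, N m; "ee_pos": TCP position; "eef_rot": TCP orientation; "force": force on the tool from outside, world axes, zero at the start; "moment": the same for the moment, N m; "grip_width": finger opening in m; "grip_force": force on a finger pad.
Only numpy, scipy, OpenCV 4.12 (cv2) and the standard library are available. Lean on these libraries where they do the work, as an engineer would, in place of code of your own. Each camera call takes 0.05 s, during which the arm holds its last target. There are 200 camera calls.

### The job

Do the routine trip test on the yellow power box in the storage unit: press its white test button so that the red lever drops, let go of the button, and then lift the lever back up until it stays up by itself. Do not work the button or lever of the blue box, and do not shift the other things on the bench.

Things in the scene. Friction and masses are not known exactly. Their poses are not given: they have to be found in the camera images.
- ybox: Fixed yellow power distribution box, 150 mm deep (its x) by 240 mm wide (its y), flat top, all yellow, at 70 mm; origin at the centre of its underside, on the bench; z up. Its front, over which the lever drops, faces its -x; its lever stands on the +y half, its test button on the -y half.
- ybox_hinge (a point): Point on the hinge axis of the yellow box's lever, in the lever's middle plane, 78 mm above the bench, at (0, 60, 78) mm in the box's frame; axes as the box's.
- ylever_grip (a point): Centre of the yellow box's red lever handle: a drum 32 mm long along the box's y, 30 mm in diameter, with flat ends that can be pinched, at the end of a 12 mm square steel arm, 120 mm from the hinge axis. About 196 mm above the bench when up; when dropped about 115 mm above the bench and 114 mm in front of the hinge, overhanging the box's front by 39 mm. Its own axes turn with the lever.
- ylever (a joint): Angle of the red-handled lever of the yellow box (rad): 0 = up and set, leaning 0.17 rad back (towards the box's +x) past vertical, held there only by its own weight; grows as it swings forward and down over the box's front; 1.43 = fully dropped, 1.26 rad from vertical. The hinge is along the box's y axis. It balances at about 0.17 and falls to whichever side it is on, within about 1 s; lifting it takes under 2 N at the handle.
- ybutton_top (a point): Centre of the top face of the yellow box's round white test button, 34 mm across, in a low black collar, at (-20, -60, 90) mm in the box's frame when out; it sinks when pressed.
- ybutton (a joint): Travel of the yellow box's test button (m), 0 = out, 0.007 = fully in; pressed straight down against a spring, about 3 N to the stop (4 N with the lever's load). At about 0.0035 to 0.0045 it tips the set lever over and the lever drops. It springs out when let go.
- bbox: Fixed blue power distribution box, 150 mm deep (its x) by 240 mm wide (its y), flat top, all blue, at 70 mm; origin at the centre of its underside, on the bench; z up. Its front, over which the lever drops, faces its -x; its lever stands on the +y half, its test button on the -y half.
- bbox_hinge (a point): Point on the hinge axis of the blue box's lever, in the lever's middle plane, 78 mm above the bench, at (0, 60, 78) mm in the box's frame; axes as the box's.
- blever_grip (a point): Centre of the blue box's red lever handle: a drum 32 mm long along the box's y, 30 mm in diameter, with flat ends that can be pinched, at the end of a 12 mm square steel arm, 120 mm from the hinge axis. About 196 mm above the bench when up; when dropped about 115 mm above the bench and 114 mm in front of the hinge, overhanging the box's front by 39 mm. Its own axes turn with the lever.
- blever (a joint): Angle of the red-handled lever of the blue box (rad): 0 = up and set, leaning 0.17 rad back (towards the box's +x) past vertical, held there only by its own weight; grows as it swings forward and down over the box's front; 1.43 = fully dropped, 1.26 rad from vertical. The hinge is along the box's y axis. It balances at about 0.17 and falls to whichever side it is on, within about 1 s; lifting it takes under 2 N at the handle.
- bbutton_top (a point): Centre of the top face of the blue box's round white test button, 34 mm across, in a low black collar, at (-20, -60, 90) mm in the box's frame when out; it sinks when pressed.
- bbutton (a joint): Travel of the blue box's test button (m), 0 = out, 0.007 = fully in; pressed straight down against a spring, about 3 N to the stop (4 N with the lever's load). At about 0.0035 to 0.0045 it tips the set lever over and the lever drops. It springs out when let go.
- can: Bystander: loose orange-labelled spray can standing upright, 66 mm across, 150 mm high, origin at the centre of its underside.
- tape: Bystander: loose black roll of tape lying flat, 100 mm across, 48 mm high, origin at the centre of its underside.
- bin: Bystander: loose open cardboard tray, 140 x 90 x 60 mm, origin at the centre of its underside.

How it is judged:
By the outcome, as a careful person would: the job done as asked, in the order asked, and still so for the second after the job is handed in, with the robot touching nothing.
It also fails if it takes over 51 s, if anything falls off the work surface, if the arm or the gripper's body presses on something with over 40 N, if the wrist force passes 120 N, or if a joint passes its speed limit or range.

## Working session

There is one attempt and no reset: what is moved stays moved. The work goes in short steps, Python scripts to look and compute and a shell command to move; the robot and the scene stay as the last step left them, time stands still between calls to the robot, and variables do not carry over. Pictures are saved under pics/ and viewed, at most 10 in all, crops included, and the job is handed in when it is done.

```bash
mkdir -p pics
cat > h.py <<'E'
import numpy as np, cv2
from station import ctrl
def snap(n,f):
    c=ctrl.camera(n); cv2.imwrite(f'pics/{f}.png',c['color'][:,:,::-1])
    np.savez(f'pics/{f}.npz',**c); return c
def onplane(c,u,v,z):
    K=np.array(c['intrinsics']);T=np.array(c['camera_from_world']);R=T[:3,:3];o=-R.T@T[:3,3]
    d=R.T@np.linalg.inv(K)@np.array([u,v,1.]);return o+d*(z-o[2])/d[2]
def proj(c,p):
    K=np.array(c['intrinsics']);T=np.array(c['camera_from_world']);q=K@(T[:3,:3]@np.array(p)+T[:3,3]);return q[:2]/q[2]
E
python3 - <<'E'
from h import *
a=snap('scene','s1');b=snap('side','d1')
cv2.imwrite('pics/both.png',cv2.resize(np.vstack([a['color'],b['color']])[:,:,::-1],None,fx=.71,fy=.71))
print(ctrl.get_obs()['time_s'])
E
```

```text
0.1
```

View pics/s1.png

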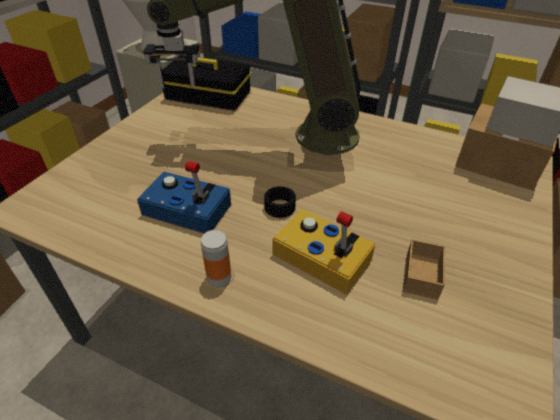

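View pics/d1.png

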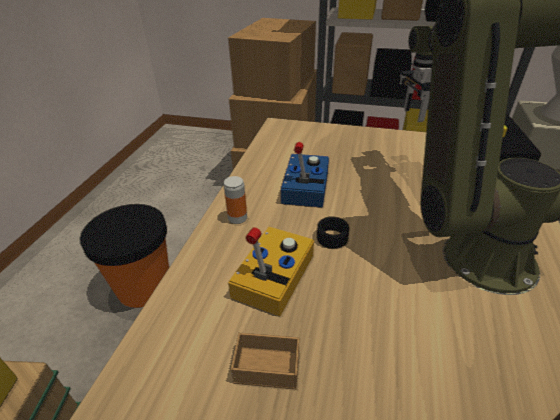

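The scene view shows the yellow box at about (323,250), its button at (309,224) and its handle at (345,219). In the side view the button is at (289,243) and the handle at (254,236). The blue box, can, tape and tray all stand clear of it.

Run:
```python
from h import *
from scipy.optimize import least_squares
for f,b,h in(('s1',(309,224),(345,219)),('d1',(289,243),(254,236))):
    c=dict(np.load(f'pics/{f}.npz')); hsv=cv2.cvtColor(c['color'],cv2.COLOR_RGB2HSV)
    def near(m,p,r):
        k=np.zeros(m.shape,np.uint8);cv2.circle(k,p,r,255,-1);m=m&k;y,x=np.nonzero(m);return x.mean(),y.mean(),len(x)
    w=((hsv[:,:,1]<70)&(hsv[:,:,2]>130)).astype(np.uint8)*255
    bb=near(w,b,12)
    r=(((hsv[:,:,0]<7)|(hsv[:,:,0]>173))&(hsv[:,:,1]>130)&(hsv[:,:,2]>70)).astype(np.uint8)*255
    hh=near(r,h,14)
    print(f,'button',bb,onplane(c,*bb[:2],.088).round(4),'handle',hh,onplane(c,*hh[:2],.196).round(4))
    y=((hsv[:,:,0]>18)&(hsv[:,:,0]<32)&(hsv[:,:,1]>190)&(hsv[:,:,2]>60)).astype(np.uint8)*255
    k=np.zeros_like(y);cv2.circle(k,(323,250) if f=='s1' else (273,268),60,255,-1)
    cs,_=cv2.findContours(y&k,0,2);cc=max(cs,key=cv2.contourArea);hull=cv2.convexHull(cc)
    ap=cv2.approxPolyDP(hull,3,True)[:,0]
    for p in ap: print(p,onplane(c,*p,.07)[:2].round(3),onplane(c,*p,0)[:2].round(3))
```

```text
s1 button (np.float64(309.1216216216216), np.float64(221.54054054054055), 74) [0.5666 0.1528 0.088 ] handle (np.float64(344.3092105263158), np.float64(218.5065789473684), 152) [0.6263 0.263  0.196 ]
[273 240] [0.658 0.086] [0.598 0.057]
[278 236] [0.638 0.092] [0.577 0.063]
[373 247] [0.565 0.337] [0.498 0.328]
[366 266] [0.637 0.339] [0.575 0.331]
[344 292] [0.738 0.315] [0.685 0.305]
[274 254] [0.702 0.111] [0.646 0.083]
d1 button (np.float64(288.4736842105263), np.float64(241.44736842105263), 76) [0.5648 0.1518 0.088 ] handle (np.float64(253.42361111111111), np.float64(234.70833333333334), 144) [0.6259 0.2605 0.196 ]
[268 228] [0.643 0.09 ] [0.667 0.014]
[312 240] [0.505 0.112] [0.517 0.037]
[312 255] [0.494 0.171] [0.505 0.102]
[279 315] [0.532 0.383] [0.546 0.334]
[233 298] [0.654 0.362] [0.68 0.31]
[230 293] [0.667 0.349] [0.694 0.296]
[231 278] [0.682 0.302] [0.71  0.245]
```

```bash
python3 - <<'E'
from h import *
o=ctrl.get_obs(); print({k:np.round(v,3) for k,v in o.items()})
c=dict(np.load('pics/s1.npz')); print('blue handle',onplane(c,192,167,.196))
E
python3 -m pendant '[[[0,0,4],0],[[0,0,4],0],[[0,0,4],0]]' 0 10
```

```text
{'time_s': np.float64(0.1), 'qpos': array([-1.174,  0.3  ,  1.521, -0.   ,  1.321, -0.067]), 'joint_vel': array([-0.001, -0.002, -0.003, -0.   ,  0.001,  0.   ]), 'tau': array([ 3.0000e-03, -5.3265e+01, -3.5328e+01,  7.1000e-02,  2.3000e-02,
       -0.0000e+00]), 'ee_pos': array([ 0.246, -0.492,  0.205]), 'eef_rot': array([-3.141, -0.   ,  0.464]), 'force': array([ 0.004, -0.193, -0.241]), 'moment': array([ 0.005, -0.021, -0.058]), 'grip_force': np.float64(0.0), 'grip_width': np.float64(0.094)}
blue handle [ 0.61277327 -0.18416683  0.196     ]
time_s: 0.35
ee_pos: [0.2458, -0.4914, 0.3266]
eef_rot: [-3.14, -0.0, 0.464]
force: [0.2, 0.2, 1.0]
grip_width: 0.0779
grip_force: 0.0
```

```bash
python3 -m pendant '[[[1.6,3.2,0],0.047],[[1.6,3.2,0],0.047],[[1.6,3.2,0],0.047],[[1.6,3.2,0],0.047],[[1.6,3.2,0],0.047],[[1.6,3.2,0],0.047],[[1.6,3.2,0],0.047],[[1.6,3.2,0],0.047],[[1.6,3.2,0],0.047],[[1.6,3.2,0],0.047],[[1.6,3.2,0],0.047],[[1.6,3.2,0],0.047],[[1.6,3.2,0],0.047],[[1.6,3.2,0],0.047],[[1.6,3.2,0],0.047],[[1.6,3.2,0],0.047],[[1.6,3.2,0],0.047],[[1.6,3.2,0],0.047],[[1.6,3.2,0],0.047],[[0,0,0],0]]'
python3 - <<'E'
from h import *
c=snap('wrist','w1'); o=ctrl.get_obs(); print(o['ee_pos'].round(4) if hasattr(o['ee_pos'],'round') else o['ee_pos'],proj(c,[.566,.152,.09]))
E
```

```text
time_s: 2.02
ee_pos: [0.5511, 0.1205, 0.3239]
eef_rot: [-3.139, -0.0, 1.363]
force: [-0.1, -0.8, -0.5]
grip_width: 0.0002
grip_force: 0.0
[0.5504 0.1183 0.3241] [295.18324789 148.50459738]
```

View pics/w1.png

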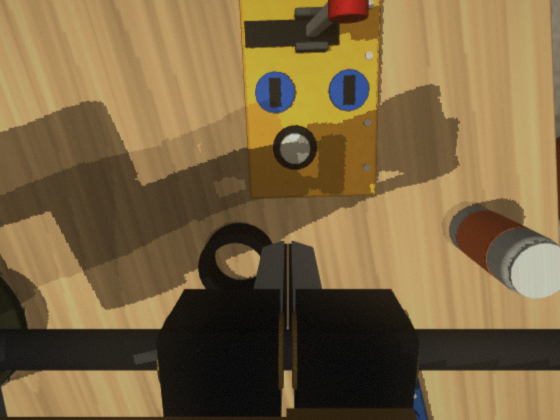

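The wrist view shows the yellow button at (295,148), which is where the estimate projects (295,148.5). The tape lies at (240,260) and the can at (510,255), both clear.

```bash
python3 -m pendant '[[[0.8,1.7,0],0],[[0.8,1.7,0],0],[[0,0,-4],0],[[0,0,-4],0],[[0,0,-4],0],[[0,0,-4],0],[[0,0,-4],0],[[0,0,-2.5],0],[[0,0,0],0],[[0,0,0],0]]'
```

```text
time_s: 2.9
ee_pos: [0.5658, 0.1493, 0.1006]
eef_rot: [-3.14, 0.001, 1.356]
force: [0.7, -0.4, 1.2]
grip_width: 0.0009
grip_force: 0.0
```

```bash
python3 -m pendant '[[[0,0.2,-0.6],0],[[0,0,-0.4],0],[[0,0,-0.3],0],[[0,0,-0.3],0],[[0,0,0],0],[[0,0,0],0]]'
python3 - <<'E'
from h import *
c=snap('side','d2')
E
```

```text
time_s: 3.4
ee_pos: [0.5666, 0.1521, 0.0853]
eef_rot: [3.14, -0.001, 1.357]
force: [1.6, -0.5, 1.8]
grip_width: 0.0003
grip_force: 1.0
```

View pics/d2.png

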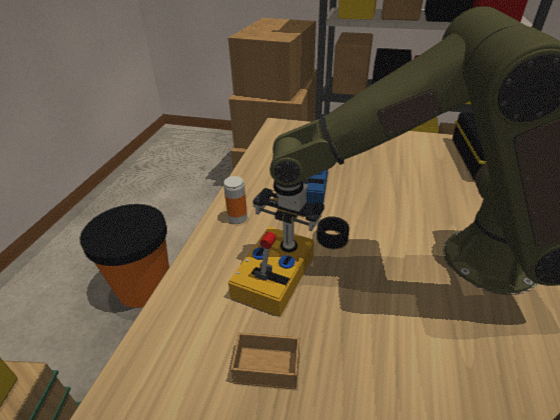

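The handle has moved from (254,236) to (268,240), so the lever has tipped and is falling. I'll press 1 mm more, hold, then let go and rise.

```bash
python3 -m pendant '[[[0,0,-0.1],0],[[0,0,0],0],[[0,0,0],0],[[0,0,0],0],[[0,0,0],0],[[0,0,0],0],[[0,0,0],0],[[0,0,0],0],[[0,0,0],0],[[0,0,0],0],[[0,0,0],0],[[0,0,0],0]]'
python3 -m pendant '[[[0,0,3],0],[[0,0,4],0],[[0,0,4],0],[[0,0,4],0],[[0,0,2],0],[[-0.8,1.3,0],0.12],[[-0.8,1.3,0],0.12],[[-0.8,1.3,0],0.12],[[-0.8,1.3,0],0.12],[[-0.8,1.3,0],0.12],[[-0.8,1.3,0],0.12],[[-0.8,1.3,0],0.12],[[-0.8,1.3,0],0.12],[[0,0,0],0.12],[[0,0,0],0.12],[[0,0,0],0.12],[[0,0,0],0.12],[[0,0,0],0.12],[[0,0,0],0],[[0,0,0],0]]' 0.7 5
python3 - <<'E'
from h import *
for n in('scene','side','wrist'):
    c=snap(n,n+'3'); hsv=cv2.cvtColor(c['color'],cv2.COLOR_RGB2HSV)
    r=(((hsv[:,:,0]<7)|(hsv[:,:,0]>173))&(hsv[:,:,1]>130)&(hsv[:,:,2]>60)).astype(np.uint8)*255
    N,L,S,C=cv2.connectedComponentsWithStats(r)
    p=proj(c,[.495,.287,.115]);print(n,p)
    for i in range(1,N):
        if S[i,4]>30 and np.hypot(*(C[i]-p))<80: print(S[i],C[i],onplane(c,*C[i],.115))
E
```

```text
time_s: 4.45
ee_pos: [0.566, 0.1521, 0.0835]
eef_rot: [-3.142, -0.0, 1.357]
force: [2.3, 0.6, 2.8]
grip_width: 0.0005
grip_force: 1.2
time_s: 6.12
ee_pos: [0.5017, 0.256, 0.253]
eef_rot: [-3.141, -0.001, 2.913]
force: [0.2, 0.1, 0.4]
grip_width: 0.0658
grip_force: 0.0
scene [365.10006929 212.86013802]
[359 207  13  13 104] [365.29807692 212.47115385] [0.49324494 0.28702696 0.115     ]
side [303.29458786 274.8372171 ]
[297 267  15  17 176] [304.23863636 274.93181818] [0.49270358 0.28675729 0.115     ]
wrist [322.00206399 183.13792254]
[ 303  164   39   36 1267] [321.90686661 181.47908445] [0.49358202 0.28721446 0.115     ]
```

View pics/wrist3.png

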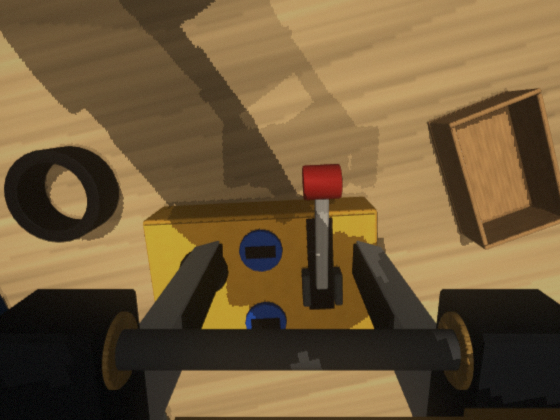

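The lever has dropped: the handle is at (322,181) in the wrist view, and all three views agree on (0.4935, 0.287, 0.115). The nearest bystander, the tray at (490,170), is clear.

```bash
python3 -m pendant '[[[-0.4,1.6,0],0.05],[[-0.4,1.5,0],0],[[0,0,0],0],[[0,0,-4],0],[[0,0,-4],0],[[0,0,-4],0],[[0,0,-2],0],[[0,0,-1.7],0],[[0,0,0],0],[[0,0,0],0]]'
```

```text
time_s: 7.1
ee_pos: [0.494, 0.2867, 0.0964]
eef_rot: [-3.141, -0.001, 2.965]
force: [-0.1, -0.5, 0.3]
grip_width: 0.0657
grip_force: 0.0
```

```bash
python3 -m pendant '[[[0,0,0],0],[[0,0,0],0],[[0,0,0],0],[[0,0,0],0],[[0,0,0],0],[[0,0,0],0],[[0,0,0],0],[[0,0,0],0]]' 0.2 6
python3 - <<'E'
import numpy as np
t=np.array([1.43,1.3,1.15,1,.85,.7,.55,.4,.25,.12,.03])
f=-.12*np.sin(t-.17);z=.078+.12*np.cos(t-.17)
yaw=-.178
P=np.c_[f*np.cos(yaw),f*np.sin(yaw),z]*100
print((np.diff(P,axis=0)).round(2).tolist())
E
```

```text
time_s: 7.77
ee_pos: [0.4942, 0.2874, 0.0968]
eef_rot: [3.141, 0.0, 2.967]
force: [0.7, 1.4, 3.1]
grip_width: 0.0324
grip_force: 6.0
[[0.56, -0.1, 1.45], [0.87, -0.16, 1.56], [1.09, -0.2, 1.41], [1.29, -0.23, 1.23], [1.46, -0.26, 1.02], [1.59, -0.29, 0.79], [1.69, -0.3, 0.54], [1.75, -0.31, 0.28], [1.53, -0.28, 0.02], [1.06, -0.19, -0.1]]
```

```bash
python3 -m pendant '[[[0.3,-0.05,0.7],0],[[0.3,-0.05,0.75],0],[[0.85,-0.15,1.55],0],[[1.1,-0.2,1.4],0],[[1.3,-0.23,1.25],0],[[1.45,-0.26,1.0],0],[[1.6,-0.3,0.8],0],[[1.7,-0.3,0.55],0],[[1.75,-0.3,0.3],0],[[1.5,-0.28,0],0],[[0.5,-0.1,0],0],[[0.5,-0.1,-0.1],0],[[0,0,0],0],[[0,0,0],0],[[0,0,0],0]]'
python3 - <<'E'
from h import *
c=snap('scene','s4');print(ctrl.get_obs()['grip_width'],proj(c,[.626,.262,.196]))
cv2.imwrite('pics/s4c.png',cv2.resize(c['color'][120:320,220:480,::-1],None,fx=3,fy=3))
E
```

```text
time_s: 9.02
ee_pos: [0.623, 0.2642, 0.1792]
eef_rot: [3.14, 0.001, 2.967]
force: [2.1, 5.0, 2.1]
grip_width: 0.032
grip_force: 6.0
0.03196494422521672 [343.95548758 218.2948867 ]
```

View pics/s4c.png

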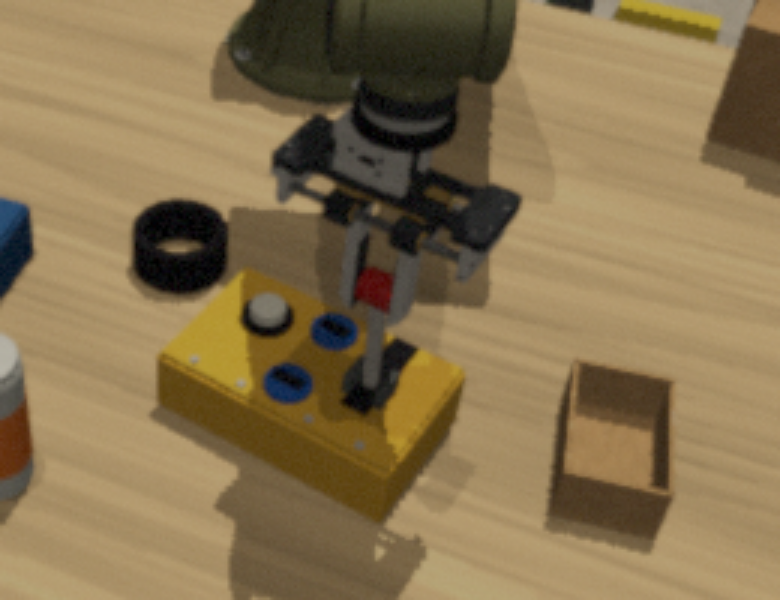

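The handle, at crop (377,288), is held in the fingers, and the lever stands upright and leaning back. Next I'll release and rise straight up.

```bash
python3 -m pendant '[[[0,0,0],0],[[0,0,0],0],[[0,0,0],0],[[0,0,0],0],[[0,0,0],0],[[0,0,0],0],[[0,0,0],0],[[0,0,0],0]]' 0.7
python3 -m pendant '[[[0,0,2],0],[[0,0,3],0],[[0,0,4],0],[[0,0,4],0],[[0,0,0],0],[[0,0,0],0],[[0,0,0],0],[[0,0,0],0],[[0,0,0],0],[[0,0,0],0],[[0,0,0],0],[[0,0,0],0]]'
python3 - <<'E'
from h import *
c=snap('scene','s5');s=snap('side','d5')
cv2.imwrite('pics/s5c.png',cv2.resize(np.hstack([c['color'][120:320,200:460,::-1],s['color'][140:340,190:450,::-1]]),None,fx=1.5,fy=1.5))
E
```

```text
time_s: 9.73
ee_pos: [0.6225, 0.2639, 0.1784]
eef_rot: [-3.142, -0.0, 2.967]
force: [0.1, 0.3, -0.3]
grip_width: 0.0655
grip_force: 0.0
time_s: 10.73
ee_pos: [0.6225, 0.2639, 0.3081]
eef_rot: [-3.141, -0.0, 2.967]
force: [-0.0, 0.7, 0.4]
grip_width: 0.0657
grip_force: 0.0
```

View pics/s5c.png

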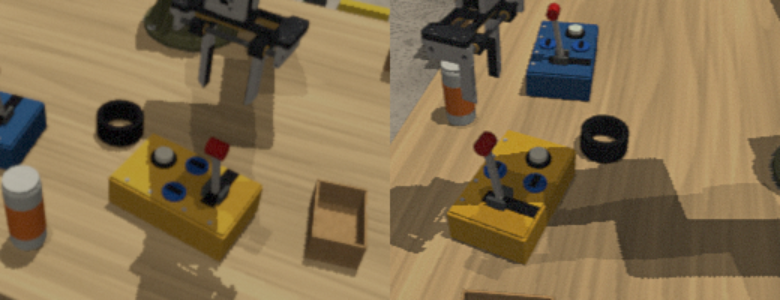

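The yellow lever stands up by itself, with its handle at (217,148) and (486,143) in the two crops. The button is out, the gripper is clear above, and the other things have not moved.

```bash
python3 -c "
from station import ctrl
print(ctrl.hand_in())"
```

```text
the job is handed in; nothing more can be done
None
```

The trip test on the yellow box is done and handed in at about 11 s: I pressed the button, the lever dropped, I let the button go, and I lifted the lever back up, where it stays by itself; nothing else was touched.

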